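# Extend a rack post: snap the tube onto its foot and cap it

## Robot

A 7-joint arm with a two-finger parallel gripper is mounted at the origin on the work surface. World frame = base frame: x ahead of the robot, y to its left, z up, the work surface at z = 0. Lengths are in m, angles in rad, forces in N, time in s.
With the tool pointing down it reaches from about 0.35 to 0.9 m from the base axis. Payload 7.2 kg.
Tool frame: the origin (TCP) lies between the finger pads; the fingertips stand 22 mm ahead of it and the grasp point (between the pads) lies 3 mm ahead of it (env.finger_overhang is the distance from the TCP to the fingertips, in m); x points along the fingers, y is the direction in which the jaws open and shut, and the axes are right-handed (so a half turn about x gives the same grasp; the last joint's range is limited). The gripper opens to 88 mm and grips with 3 to 60 N. Pads are 20 mm wide; open, the fingers measure 115 mm over their backs; the gripper's body (75 mm by 178 mm) begins 61 mm behind the grasp point.
Start: joints at [1.214, 0.411, -0.013, 1.596, 0.006, 1.134, -0.082], TCP at [0.178, -0.599, 0.245] pointing down, gripper open.
Joint ranges: [-2.95, 2.95], [-0.29, 1.99], [-1.47, 1.44], [0.14, 2.54], [-1.03, 4.17], [0.13, 1.85], [-2.86, 2.86]. Speed limits (rad/s): [2.39, 2.39, 3.01, 3.01, 3.14, 3.14, 3.14].

## Interface

Orientations are given as [roll, pitch, yaw] about the fixed x, y, z axes, in that order (R = Rz(yaw) Ry(pitch) Rx(roll)).
In Python, from rig import env gives the robot as it stands. The module is installed in compiled form; this text tells all that it offers.
- The arm moves only by the shell command python3 -m pendant 'ROWS' [FORCE]. ROWS is JSON, a list of rows, each a list of 3 entries, a list of its own where there are three numbers: the opening, from 0 (shut) to 1 (fully open), then the shift along the world's x, y, z in mm, then the turn about the world's z in degrees. A call has 1 to 12 rows; each row shifts and turns the commanded pose from where the row before left it; what a row does not reach is not made up. A row lasts 1/8 s, in which the tool goes at most 62.5 mm and 10.7 degrees, less where a joint would pass 70% of its speed; a pose out of reach is approached as far as the arm can. A call with a gripper value outside its range is refused whole. The fingers move at their own pace and stop on an object; FORCE is the grip in N (left out, the last holds). Time passes only in rows, so rows that do not move let the fingers close. It gives the time, the measured TCP pose, the force and the opening at its end, in the units of the state.
- env.observe(): the state, without advancing time (a new reading comes with each control period).
- env.read_camera(name): name is "scene" or "side" or "wrist"; returns a dict with "image" (384x512x3 uint8, blue, green, red), "depth" (384x512 float32, m along the optical axis (not along the pixel's ray), 0 where there is no reading), "mtx" (3x3 intrinsics, pixels), "world_to_cam" (4x4, takes a point from world to camera coordinates); the wrist camera has in their place "T_tool_cam" (4x4, takes a point from camera to tool coordinates, whose origin is the TCP and whose axes are the tool frame's). Camera axes: x right, y down, z forward; pixel columns grow to the right and rows downward; lengths in m; the calibration is good to about 2 mm. A picture is of the moment at which its call begins: read the wrist's pose just before it.
- env.finish_job(): hands the job in, once; it reports no verdict.
The state is a dict: "time_s": time; "qpos": joint angles; "joint_vel": joint speeds; "tau": joint torques, N m; "tool_pos": TCP position; "tool_rot": TCP orientation; "contact_force": force on the tool from outside, world axes, zero at the start; "wrist_torque": the same for the moment, N m; "width": finger opening in m.
Only numpy, scipy, OpenCV 4.12 (cv2) and the standard library are available. Lean on these libraries where they do the work, as an engineer would, in place of code of your own. Each camera call takes 0.05 s, during which the arm holds its last target.

## Task

Take the blue post tube out of the sloping rest, stand it upright on the cork pad with its drilled end down and let go of it. Then take it again from above, slide it over the stub of the bolted rack foot with one of its windows facing the red spring button, and push it down until it sits on the plate and the button pops out through the window. Finally push the orange cap fully home, level, in the open top of the post, let go, and leave the other things lying where they are.

Things in the scene. Friction and masses are not known exactly. Their poses are not given: they have to be found in the camera images.
- tube: Blue square post tube, 46 x 46 mm outside, wall 4 mm (38 mm inside), 120 mm long, open at both ends, about 0.25 kg (varies). Origin: centre of its foot (the drilled end); z runs along the tube to its other end. Windows 14 mm wide, from 12 to 32 mm above the foot, are cut in its +x and -x walls (either serves); the +y and -y walls are plain. At the start it leans in the rest, foot down, its z axis 50 degrees from vertical; the sides of its upper 60 mm stand clear of the rest.
- tube_top (a point): Centre of the tube's open top end, 120 mm from its foot along its z axis.
- rest: Fixed dark steel sloping rest, 120 x 90 mm, 85 mm high at its upper end. Origin: centre of its underside. The tube's foot centre lies 50 mm behind (-x) and 32 mm above it; the tube slopes up to the rest's +x at 40 degrees above level, one window up. Guide rails 20 mm high, 59 mm wide overall, along its lower 60 mm; bed under its lower 110 mm. The tube lifts straight up and out.
- pad: Fixed cork pad, 90 x 90 x 4 mm, flat on the table. Origin: centre of its underside.
- foot: Fixed rack foot: blue plate 130 x 130 x 14 mm with four 4 mm high bolt heads at its corners and an upright square aluminium stub in the middle. Stub 36 x 36 mm up to 60 mm above the table, then tapering to 20 x 20 mm at its top, 74 mm above the table. Origin: centre of the plate's underside. The button stands out of the stub's +x face; stub sides lie along x and y.
- seat (a point): Centre of the plate's top face, 14 mm above the foot's origin, axes as the foot: where the centre of the tube's foot comes to sit.
- button (a joint): Red spring button in the stub, travel in m: 0 is fully out, 0.0075 is fully pushed in. 10 mm wide, 28 to 43 mm above the table, out by 7 mm, flat below and sloping above, so that a tube coming down pushes it in (about 4 N at full travel; about 10 to 25 N down on the tube) and it then springs out through the window, 2 mm proud of the tube, and locks it.
- button_nose (a point): Outermost point of the red button, 30 mm above the table.
- cap: Orange plastic post cap, 0.04 kg, standing on the table, plug down. Plug 34 x 34 mm, 16 mm high, tapering to 26 mm at its bottom; square head 52 x 52 x 16 mm above it (16 to 32 mm above the origin). Origin: centre of the plug's underside; z up; x and y along the head's sides; every quarter turn is the same.
- cap_shoulder (a point): Centre of the underside of the cap's head, 16 mm above the cap's origin; it comes to lie on the centre of the tube's top end.
- round_cap: Bystander: round black cap, diameter 40 mm, 22 mm high; does not belong to this post.
- screwdriver: Bystander: screwdriver lying on the table.
- wrench: Bystander: wrench lying on the table.
- hammer: Bystander: hammer lying on the table.
- offcut: Bystander: bare aluminium square tube offcut, 40 x 40 x 110 mm, lying, without windows. Origin: centre of its underside.
- jar: Bystander: clear jar, diameter 66 mm, 90 mm high.
- strip: Bystander: grey steel channel, 220 x 30 x 20 mm, lying, open side up.
Mind the look-alikes: they are no part of the job. There is more than one size of the foot; the one meant has the size given above.

How it is judged:
By the outcome, as a careful person would: the job done as asked, in the order asked, and still so for the second after the job is handed in, with the robot touching nothing.
It also fails if it takes over 64 s, if anything falls off the work surface, if the arm or the gripper's body presses on something with over 40 N, if the wrist force passes 120 N, or if a joint passes its speed limit or range.

## Working session

There is one attempt and no reset: what is moved stays moved. The work goes in short steps, Python scripts to look and compute and a shell command to move; the robot and the scene stay as the last step left them, time stands still between calls to the robot, and variables do not carry over. Pictures are saved under pics/ and viewed, and the job is handed in when it is done.

```bash
ls; mkdir -p pics; python3 - <<'E'
from rig import env
import cv2,numpy as np
o=env.observe()
for k in o: print(k,np.round(o[k],3))
for n in ("scene","side","wrist"):
    c=env.read_camera(n); cv2.imwrite(f"pics/{n}0.png",c["image"]); np.savez(f"{n}0.npz",**c)
    print(n,c["mtx"].round(1).tolist()); print(np.round(c.get("world_to_cam",c.get("T_tool_cam")),4).tolist())
E
```

```text
pics
time_s 0.0
qpos [ 1.214  0.412 -0.013  1.597  0.006  1.134 -0.082]
joint_vel [-0.     0.003 -0.001 -0.     0.001  0.     0.   ]
tau [-0.0000e+00 -5.8795e+01  6.4300e-01 -2.9107e+01 -5.4000e-02  1.8000e-02
  0.0000e+00]
tool_pos [ 0.178 -0.599  0.244]
tool_rot [-1.5    1.569  1.93 ]
contact_force [-0.776  0.482 -0.263]
wrist_torque [ 0.015 -0.043 -0.023]
width 0.088
scene [[483.6, 0.0, 264.9], [0.0, 483.6, 195.0], [0.0, 0.0, 1.0]]
[[-0.8339, 0.5518, -0.0108, 0.4114], [0.4169, 0.617, -0.6675, -0.1601], [-0.3617, -0.5611, -0.7445, 1.6041], [0.0, 0.0, 0.0, 1.0]]
side [[486.2, 0.0, 258.1], [0.0, 486.2, 191.4], [0.0, 0.0, 1.0]]
[[-0.9888, -0.1488, -0.0075, 0.5039], [-0.1005, 0.7033, -0.7037, 0.1015], [0.11, -0.6951, -0.7104, 1.4176], [0.0, 0.0, 0.0, 1.0]]
wrist [[300.9, 0.0, 252.7], [0.0, 300.9, 192.1], [0.0, 0.0, 1.0]]
[[0.0, -0.2454, 0.9694, -0.1407], [1.0, -0.0001, -0.0, -0.0004], [0.0001, 0.9694, 0.2454, -0.0669], [0.0, 0.0, 0.0, 1.0]]
```

View pics/scene0.png

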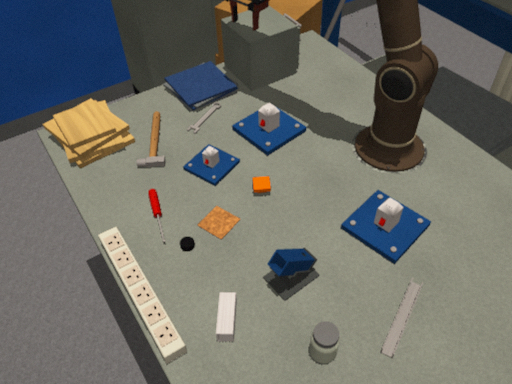

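View pics/side0.png

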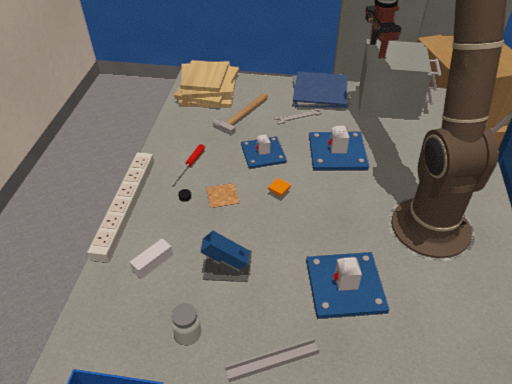

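View pics/wrist0.png

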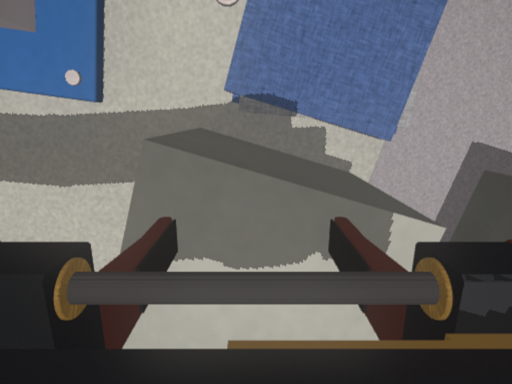

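The scene picture shows three blue feet: at (269,128), (211,163) and (386,224). The tube is in its rest at (292,263), the pad at (218,222), and the cap at (262,186). I'll measure them next.

```bash
cat > h.py <<'E'
import cv2,numpy as np
def load(n): return dict(np.load(n))
def ray(c,uv,z):
    uv=np.atleast_2d(np.asarray(uv,float)); M=np.linalg.inv(c["world_to_cam"]); 
    d=np.c_[uv,np.ones(len(uv))]@np.linalg.inv(c["mtx"]).T@M[:3,:3].T; o=M[:3,3]
    return o+d*((z-o[2])/d[:,2])[:,None]
def cloud(c):
    h,w=c["depth"].shape; v,u=np.mgrid[:h,:w]; D=c["depth"].astype(float)
    p=(np.stack([u,v,np.ones_like(u)],-1)@np.linalg.inv(c["mtx"]).T)*D[...,None]
    M=np.linalg.inv(c["world_to_cam"]); P=p@M[:3,:3].T+M[:3,3]; P[D==0]=np.nan; return P
def proj(c,p):
    p=np.atleast_2d(p); q=p@c["world_to_cam"][:3,:3].T+c["world_to_cam"][:3,3]; q=q@c["mtx"].T; return q[:,:2]/q[:,2:]
def hsv(c): return cv2.cvtColor(c["image"],cv2.COLOR_BGR2HSV)
E
python3 - <<'E'
from h import *
for n in("scene","side"):
    c=load(n+"0.npz"); P=cloud(c); H=hsv(c)
    print(n)
    def comps(m,name,amin=40):
        N,L,S,C=cv2.connectedComponentsWithStats(m.astype(np.uint8))
        for i in range(1,N):
            if S[i,4]<amin: continue
            q=P[L==i]; q=q[~np.isnan(q[:,0])]
            if len(q)<10: continue
            r=cv2.minAreaRect((q[:,:2]*1000).astype(np.float32))
            print(name,S[i,4],C[i].round(),"rect",np.round(r[0]),np.round(r[1]),round(r[2],1),"z",np.percentile(q[:,2],[2,50,98]).round(3))
    blue=(H[...,0]>100)&(H[...,0]<125)&(H[...,1]>120)&(H[...,2]>50)
    comps(blue,"blue",150)
    comps((H[...,0]>2)&(H[...,0]<25)&(H[...,1]>100)&(H[...,2]>120)&(P[...,2]<.12)&(P[...,2]>-.02),"orange",80)
    comps((np.minimum(H[...,0],180-H[...,0].astype(int))<4)&(H[...,1]>150)&(H[...,2]>100),"red",5)
    im=c["image"]; 
for n,(u,v) in (("scene",(215,60)),("side",(150,80))):
    c=load(n+"0.npz"); 
cv2.imwrite("pics/a.png",cv2.resize(load("scene0.npz")["image"][90:300,170:440],None,fx=2.9,fy=2.8,interpolation=cv2.INTER_CUBIC))
cv2.imwrite("pics/b.png",cv2.resize(load("side0.npz")["image"][110:310,170:400],None,fx=3,fy=3,interpolation=cv2.INTER_CUBIC))
E
```

```text
scene
blue 12583 [56. 53.] rect [  686. -1822.] [ 87. 792.] 89.1 z [-0.645 -0.359 -0.057]
blue 268 [492.   9.] rect [-571. -147.] [187.  54.] 88.5 z [0.244 0.249 0.253]
blue 170 [335.  32.] rect [-575. -958.] [69. 27.] 5.4 z [-0.295 -0.224 -0.13 ]
blue 1724 [200.  83.] rect [ 222. -990.] [1017.  253.] 68.2 z [0.024 0.031 0.036]
blue 1455 [269. 132.] rect [ 277. -295.] [205. 187.] 9.8 z [0.006 0.018 0.024]
blue 878 [211. 167.] rect [ 532. -251.] [136. 133.] 23.3 z [0.005 0.012 0.018]
blue 2612 [385. 229.] rect [237. 239.] [203. 186.] 14.0 z [0.008 0.018 0.023]
blue 868 [290. 261.] rect [563. 228.] [124.  49.] 6.0 z [0.04  0.086 0.124]
orange 2401 [ 85. 124.] rect [ 788. -619.] [237. 237.] 14.1 z [0.035 0.069 0.075]
orange 294 [154. 134.] rect [ 617. -493.] [266.  23.] 61.5 z [0.014 0.022 0.029]
orange 254 [117. 141.] rect [ 745. -504.] [155.  58.] 27.9 z [0.002 0.033 0.039]
orange 102 [ 69. 152.] rect [ 901. -534.] [29. 84.] 13.6 z [0.03  0.036 0.041]
orange 276 [261. 184.] rect [448. -89.] [92. 55.] 58.6 z [-0.002  0.03   0.036]
orange 772 [219. 222.] rect [627. -41.] [98. 96.] 22.5 
[... 815 characters left out ...]

blue 3245 [345. 288.] rect [244. 243.] [180. 185.] 13.2 z [0.01  0.019 0.023]
blue 774 [103. 379.] rect [724. 594.] [200.  30.] 8.4 z [0.026 0.068 0.082]
orange 2171 [208.  83.] rect [ 805. -598.] [224. 267.] 4.1 z [0.008 0.057 0.075]
orange 239 [247. 108.] rect [ 628. -480.] [227.  44.] 59.7 z [0.013 0.022 0.028]
orange 260 [279. 187.] rect [457. -92.] [87. 73.] 63.8 z [-0.     0.03   0.035]
orange 592 [222. 195.] rect [629. -37.] [89. 95.] 21.0 z [-0.002  0.003  0.008]
red 13 [330. 142.] rect [ 310. -287.] [ 7. 15.] 2.1 z [0.041 0.048 0.055]
red 164 [195. 154.] rect [ 751. -197.] [101.  22.] 72.8 z [0.006 0.021 0.026]
red 27 [336. 276.] rect [272. 243.] [ 8. 29.] 8.9 z [0.039 0.049 0.056]
```

View pics/a.png

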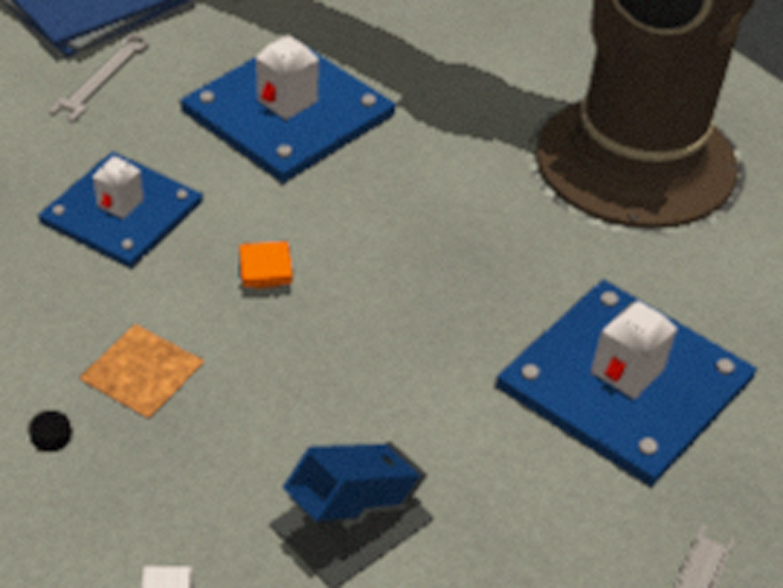

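View pics/b.png

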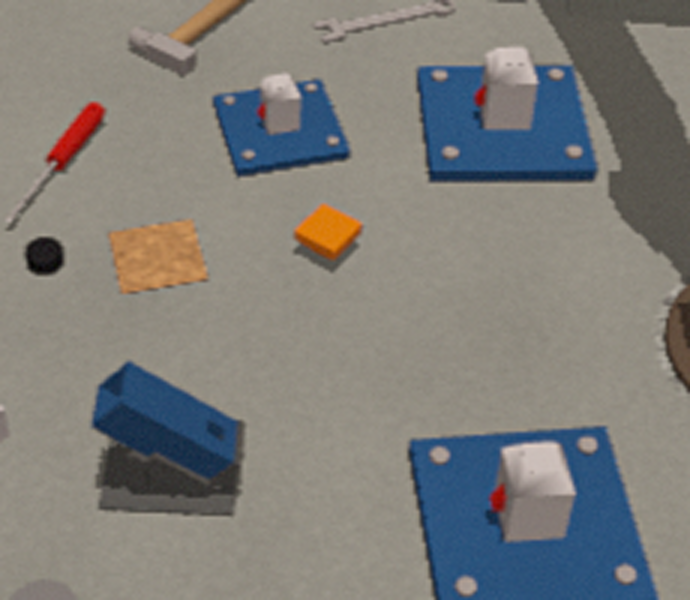

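```bash
python3 - <<'E'
from h import *
rng=np.random.default_rng(0)
for n,seed in(("scene",(290,261)),("side",(224,250))):
    c=load(n+"0.npz"); P=cloud(c); H=hsv(c)
    print(n,"cam",np.linalg.inv(c["world_to_cam"])[:3,3].round(2))
    m=((H[...,0]>100)&(H[...,0]<125)&(H[...,1]>100)&(H[...,2]>30)).astype(np.uint8)
    N,L=cv2.connectedComponents(m); q=P[L==L[seed[1],seed[0]]]; q=q[~np.isnan(q[:,0])]
    left=q.copy()
    for k in range(3):
        best=None
        for _ in range(800):
            a,b,d=left[rng.choice(len(left),3,False)]; nn=np.cross(b-a,d-a); l=np.linalg.norm(nn)
            if l<1e-5: continue
            nn/=l; I=abs((left-a)@nn)<.0015
            if best is None or I.sum()>best.sum(): best=I
        pts=left[best]; ce=pts.mean(0); nn=np.linalg.svd(pts-ce)[2][2]; nn*=np.sign(nn[2]) or 1
        print(best.sum(),"n",nn.round(3),"yaw",np.degrees(np.arctan2(nn[1],nn[0])).round(1),"c",ce.round(4), "ext",pts.min(0).round(3),pts.max(0).round(3))
        left=left[~best]
        if len(left)<40: break
    # outline of tube
    cnt=max(cv2.findContours((L==L[seed[1],seed[0]]).astype(np.uint8),0,2)[0],key=cv2.contourArea)
    print(cv2.approxPolyDP(cnt,3,True)[:,0].tolist())
    x,y=seed
    I=cv2.resize(c["image"][y-50:y+50,x-60:x+60],None,fx=6,fy=6,interpolation=cv2.INTER_CUBIC); cv2.imwrite(f"pics/t_{n}.png",I)
    # small foot blue outline
    s=(211,180) if n=="scene" else (263,163)
    m2=((H[...,0]>100)&(H[...,0]<125)&(H[...,1]>120)&(H[...,2]>50)).astype(np.uint8); N,L=cv2.connectedComponents(m2)
    lab=L[s[1],s[0]]; mm=(L==lab)&(P[...,2]>.009); 
    print("foot",lab,cv2.approxPolyDP(cv2.convexHull(np.argwhere(L==lab)[:,::-1].astype(np.int32)),2.5,True)[:,0].tolist())
    q=P[mm]; r=cv2.minAreaRect((q[:,:2]*1000).astype(np.float32)); print(r)
    x,y=(211,165) if n=="scene" else (263,150)
    I=cv2.resize(c["image"][y-30:y+30,x-40:x+40],None,fx=9,fy=9,interpolation=cv2.INTER_CUBIC); cv2.imwrite(f"pics/f_{n}.png",I)
E
```

```text
scene cam [0.99 0.77 1.09]
323 n [-0.644 -0.059  0.763] yaw -174.7 c [0.5511 0.2271 0.0887] ext [0.501 0.2   0.045] [0.597 0.254 0.127]
259 n [ 0.076 -0.997  0.015] yaw -85.7 c [0.5661 0.2503 0.0759] ext [0.505 0.244 0.031] [0.622 0.255 0.126]
113 n [-0.088  0.996  0.005] yaw 95.1 c [0.596  0.2111 0.0885] ext [0.569 0.208 0.049] [0.624 0.215 0.124]
[[268, 264], [279, 276], [307, 269], [314, 259], [304, 249], [276, 250]]
foot 155 [[238, 159], [215, 184], [184, 168], [205, 147], [216, 148]]
((533.4158935546875, -251.18740844726562), (134.50453186035156, 132.0076141357422), 22.61037254333496)
side cam [0.35 0.99 1.08]
346 n [-0.64  -0.073  0.765] yaw -173.5 c [0.5519 0.2287 0.0909] ext [0.503 0.2   0.049] [0.595 0.254 0.127]
290 n [ 0.087 -0.996  0.023] yaw -85.0 c [0.5635 0.2501 0.0766] ext [0.504 0.243 0.026] [0.618 0.256 0.126]
107 n [-0.637 -0.061  0.768] yaw -174.5 c [0.5497 0.224  0.0915] ext [0.504 0.206 0.052] [0.593 0.249 0.128]
[[203, 239], [201, 251], [237, 268], [247, 263], [248, 250], [212, 231]]
foot 18 [[285, 161], [249, 167], [242, 142], [276, 137]]
((531.353271484375, -249.0768585205078), (125.4863052368164, 133.66998291015625), 21.640220642089844)
```

View pics/t_scene.png

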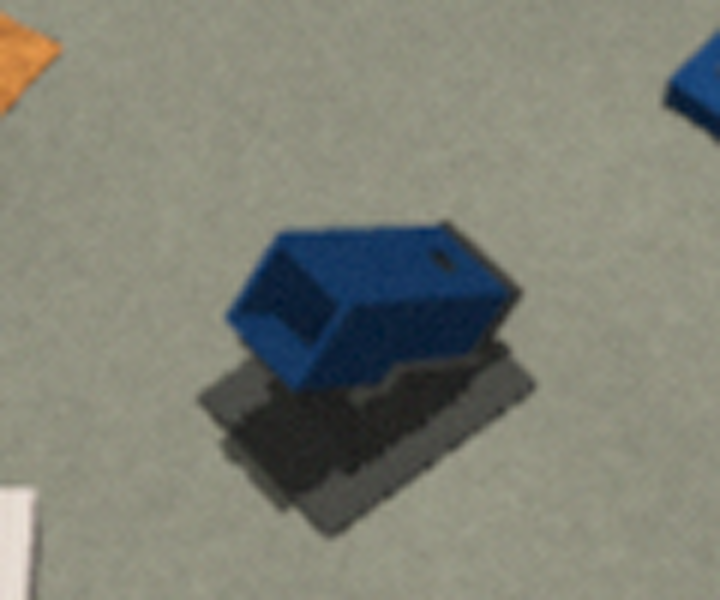

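View pics/t_side.png

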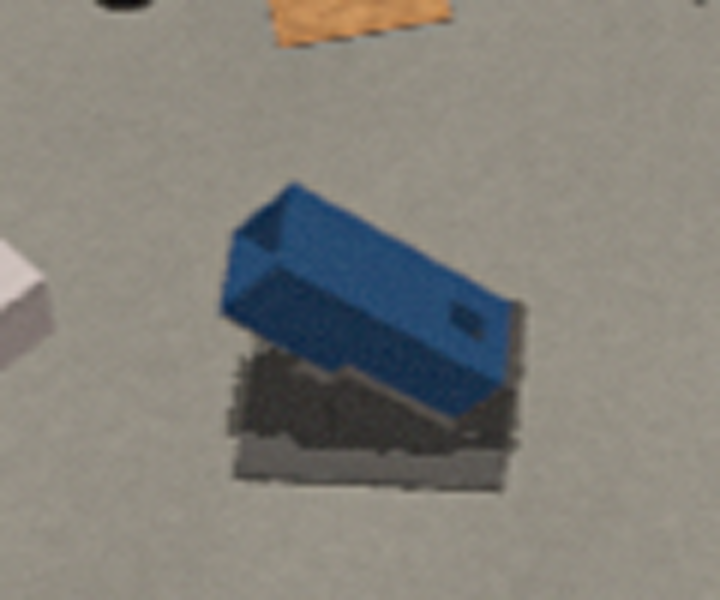

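View pics/f_scene.png

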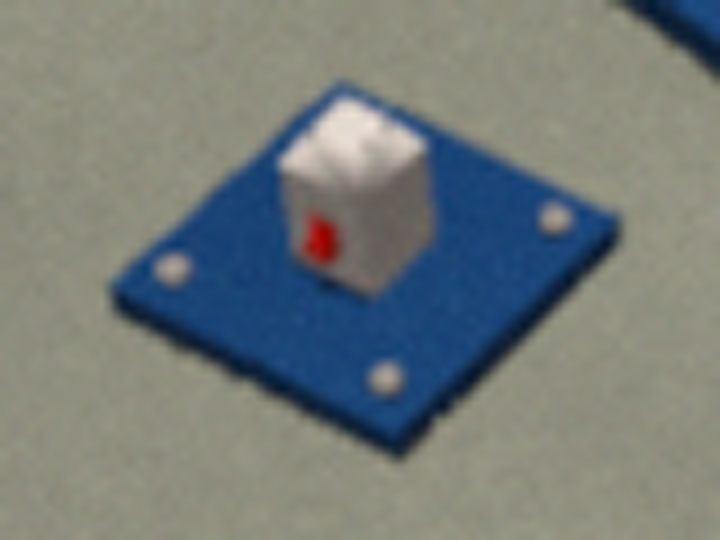

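```bash
cat >> h.py <<'E'
from scipy.spatial.transform import Rotation as Ro
def st():
    from rig import env
    o=env.observe(); R=Ro.from_euler("xyz",o["tool_rot"]).as_matrix()
    print("t",round(o["time_s"],2),"tcp",np.round(np.array(o["tool_pos"])*1000,1),"jaw",round(np.degrees(np.arctan2(R[1,1],R[0,1])),2),"xdir",R[:,0].round(3),"F",np.round(o["contact_force"],1),"T",np.round(o["wrist_torque"],2),"w",round(o["width"]*1000,1))
    return o,R
def cap(n,tag):
    from rig import env
    o=env.observe(); c=env.read_camera(n)
    if n=="wrist":
        T=np.eye(4);T[:3,:3]=Ro.from_euler("xyz",o["tool_rot"]).as_matrix();T[:3,3]=o["tool_pos"]
        c["world_to_cam"]=np.linalg.inv(T@c["T_tool_cam"])
    np.savez(f"{n}_{tag}.npz",**c); cv2.imwrite(f"pics/{n}_{tag}.png",c["image"]); return c
E
python3 -c "
from h import *
st()"
python3 -m pendant '[[1,[34,69,0],-1],[1,[34,69,0],-1],[1,[34,69,0],-1],[1,[34,69,0],-1],[1,[34,69,0],-1],[1,[34,69,0],-1],[1,[34,69,0],-1],[1,[34,69,0],-1],[1,[34,69,0],-1],[1,[34,69,0],-1],[1,[34,69,0],-1],[1,[0,0,0],0]]' 15
python3 -c "
from h import *
st()"
```

```text
t 0.15 tcp [ 177.9 -598.8  244. ] jaw -73.45 xdir [-0.     0.001 -1.   ] F [-0.7 -0.1 -0.5] T [-0.    0.03  0.04] w 87.7
time_s: 1.65
tool_pos: [0.4829, 0.0226, 0.2446]
tool_rot: [-1.843, 1.568, 1.403]
contact_force: [-0.7, 0.1, -0.6]
width: 0.0878
t 1.65 tcp [482.9  22.6 244.6] jaw -84.02 xdir [ 0.     0.002 -1.   ] F [-0.7  0.1 -0.6] T [-0.04 -0.02 -0.03] w 87.8
```

```bash

python3 -m pendant '[[1,[27,52,0],-0.5],[1,[27,52,0],-0.5],[1,[27,52,0],0],[1,[26,52,0],0],[1,[0,0,0],0]]' 15
python3 - <<'E'
from h import *
st(); c=cap("wrist","a"); P=cloud(c); H=hsv(c)
m=((H[...,0]>100)&(H[...,0]<125)&(H[...,1]>100)).astype(np.uint8)
q=P[(m>0)&(P[...,2]>.03)]; print(len(q)); rng=np.random.default_rng(0); left=q
for k in range(3):
    best=None
    for _ in range(600):
        a,b,d=left[rng.choice(len(left),3,False)]; nn=np.cross(b-a,d-a); l=np.linalg.norm(nn)
        if l<1e-5: continue
        nn/=l; I=abs((left-a)@nn)<.0015
        if best is None or I.sum()>best.sum(): best=I
    pts=left[best]; ce=pts.mean(0); nn=np.linalg.svd(pts-ce)[2][2]; nn*=np.sign(nn[2]) or 1
    print(best.sum(),nn.round(3),ce.round(4),pts.min(0).round(4),pts.max(0).round(4),cv2.minAreaRect((pts[:,:2]*1000).astype(np.float32)))
    left=left[~best]
E
```

```text
time_s: 2.28
tool_pos: [0.5888, 0.2291, 0.2434]
tool_rot: [-0.856, 1.568, 2.369]
contact_force: [-0.3, -0.5, -0.5]
width: 0.0878
t 2.27 tcp [588.8 229.1 243.4] jaw -85.18 xdir [-0.002  0.002 -1.   ] F [-0.3 -0.5 -0.5] T [-0.08  0.09  0.02] w 87.8
4400
2575 [-0.639 -0.057  0.767] [0.5563 0.2261 0.0972] [0.501  0.1996 0.0512] [0.5955 0.2509 0.1289] ((548.0639038085938, 225.53587341308594), (92.10411834716797, 45.24308395385742), 4.697236061096191)
1254 [-0.635 -0.059  0.771] [0.602  0.2305 0.081 ] [0.5793 0.21   0.0621] [0.6223 0.2542 0.0966] ((600.63720703125, 230.6508331298828), (40.16402816772461, 44.15183639526367), 4.644711494445801)
429 [0.763 0.072 0.643] [0.6062 0.2303 0.1105] [0.5881 0.207  0.0905] [0.6233 0.2544 0.1274] ((605.55078125, 230.65675354003906), (32.010353088378906, 45.48735427856445), 5.109141826629639)
```

View pics/wrist_a.png

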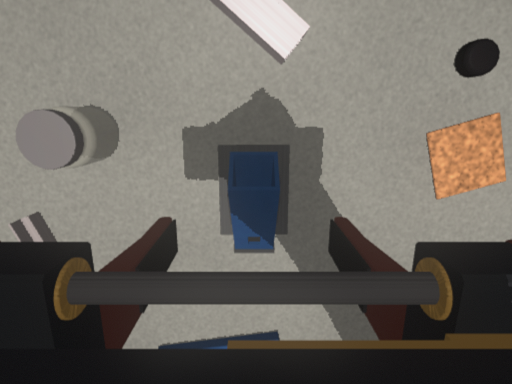

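The wrist view shows the tube between the open fingers at (255,200), with its yaw at 4.9° and its top centre at (606,231,109). I'll lower and grip.

```bash

python3 -m pendant '[[1,[-4,0,-40],0],[1,[0,0,-45],0],[1,[0,0,-40],0],[1,[0,0,-20],0],[1,[0,0,-4],0],[0,[0,0,0],0],[0,[0,0,0],0],[0,[0,0,0],0],[0,[0,0,0],0],[0,[0,0,0],0]]' 20
python3 - <<'E'
from h import *
st()
E
```

```text
time_s: 3.58
tool_pos: [0.5852, 0.2266, 0.0963]
tool_rot: [-2.341, 1.569, 0.88]
contact_force: [-0.1, 1.3, 3.7]
width: 0.0458
t 3.58 tcp [585.2 226.6  96.3] jaw -85.43 xdir [ 0.001  0.002 -1.   ] F [-0.1  1.3  3.7] T [ 0.61 -0.11 -0.07] w 45.8
```

```bash

python3 -m pendant '[[0,[0,0,10],0],[0,[0,0,25],0],[0,[0,0,40],0],[0,[0,0,40],0],[0,[0,0,0],0]]'
python3 - <<'E'
from h import *
st(); c=cap("side","b"); d=cap("scene","b")
cv2.imwrite("pics/lift.png",np.hstack([cv2.resize(c["image"][120:320,120:320],(390,390)),cv2.resize(d["image"][120:320,190:390],(390,390))]))
E
```

```text
time_s: 4.2
tool_pos: [0.5862, 0.2258, 0.2141]
tool_rot: [-3.013, 1.566, 0.208]
contact_force: [0.0, 0.3, -3.8]
width: 0.046
t 4.2 tcp [586.2 225.8 214.1] jaw -85.48 xdir [ 0.005  0.001 -1.   ] F [ 0.   0.3 -3.8] T [ 0.03 -0.08  0.05] w 46.0
```

View pics/lift.png

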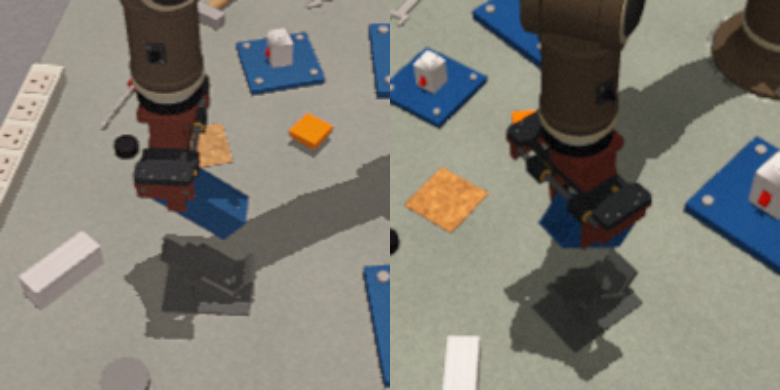

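```bash

python3 -m pendant '[[0,[19,-40,0],3],[0,[19,-40,0],3],[0,[19,-39,0],3],[0,[19,-39,0],3],[0,[19,-39,-20],3],[0,[20,-39,-40],2],[0,[0,0,-40],0],[0,[0,0,0],0],[0,[0,0,0],0]]'
python3 - <<'E'
from h import *
st(); c=cap("side","c"); d=cap("scene","c")
cv2.imwrite("pics/c.png",np.hstack([cv2.resize(c["image"][80:280,120:320],(390,390)),cv2.resize(d["image"][100:300,130:330],(390,390))]))
E
```

```text
time_s: 5.42
tool_pos: [0.6998, -0.0092, 0.1111]
tool_rot: [-1.577, 1.57, 1.942]
contact_force: [0.6, 0.6, -2.0]
width: 0.0457
t 5.42 tcp [699.8  -9.2 111.1] jaw -68.38 xdir [-0.     0.001 -1.   ] F [ 0.6  0.6 -2. ] T [ 0.06 -0.06  0.02] w 45.7
```

View pics/c.png

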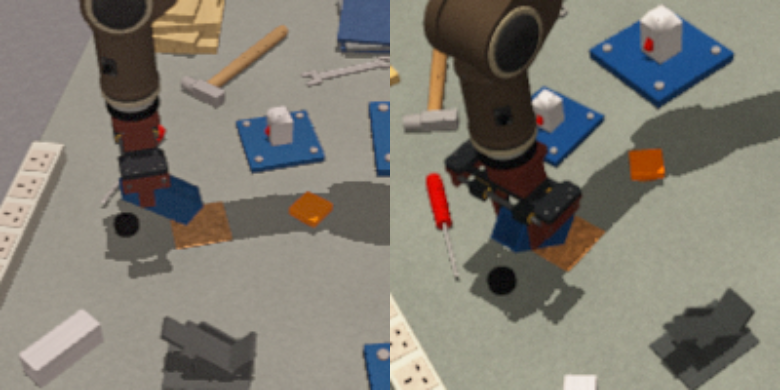

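```bash

python3 -m pendant '[[0,[0,0,-12],0],[0,[0,0,-8],0],[0,[0,0,-4],0],[0,[0,0,-3],0],[0,[0,0,0],0]]' 10
python3 -c "
from h import *
st()"
```

```text
time_s: 6.15
tool_pos: [0.7007, -0.0099, 0.0843]
tool_rot: [3.054, 1.569, 0.289]
contact_force: [2.0, 0.6, 1.1]
width: 0.046
t 6.15 tcp [700.7  -9.9  84.3] jaw -68.44 xdir [ 0.002  0.001 -1.   ] F [2.  0.6 1.1] T [ 0.25 -0.33 -0.05] w 46.0
```

```bash

python3 -m pendant '[[0,[-6.5,-2.6,3.5],0],[0,[-6.7,-2.6,3.5],0],[0,[-7,-2.8,3],0],[0,[-7.2,-2.9,2.5],0],[0,[0,0,0],0]]' 8
python3 - <<'E'
from h import *
st(); c=cap("side","d"); d=cap("scene","d")
cv2.imwrite("pics/d.png",np.hstack([cv2.resize(c["image"][130:230,150:250],(390,390)),cv2.resize(d["image"][150:250,160:260],(390,390))]))
E
```

```text
time_s: 6.78
tool_pos: [0.672, -0.022, 0.0965]
tool_rot: [1.489, 1.57, -1.277]
contact_force: [-0.2, -1.0, -2.6]
width: 0.0459
t 6.78 tcp [672.  -22.   96.5] jaw -68.49 xdir [ 0. -0. -1.] F [-0.2 -1.  -2.6] T [ 0.01 -0.13 -0.01] w 45.9
```

View pics/d.png

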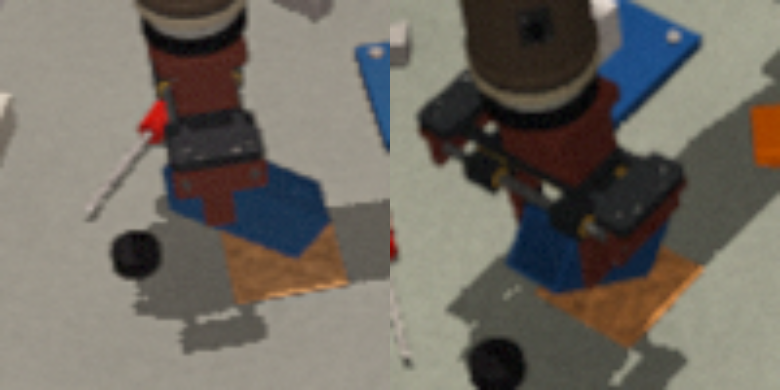

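```bash
cat > tilt.py <<'E'
from h import *
import sys
def tilt(c,box):
    P=cloud(c);H=hsv(c)
    m=(H[...,0]>100)&(H[...,0]<125)&(H[...,1]>100)&(P[...,0]>box[0])&(P[...,0]<box[1])&(P[...,1]>box[2])&(P[...,1]<box[3])&(P[...,2]>-.01)&(P[...,2]<.2)
    left=P[m]; rng=np.random.default_rng(0); print("n",len(left), left.min(0).round(3),left.max(0).round(3))
    for k in range(3):
        if len(left)<60: break
        best=None
        for _ in range(800):
            a,b,d=left[rng.choice(len(left),3,False)]; nn=np.cross(b-a,d-a); l=np.linalg.norm(nn)
            if l<1e-5: continue
            nn/=l; I=abs((left-a)@nn)<.0015
            if best is None or I.sum()>best.sum(): best=I
        pts=left[best]; ce=pts.mean(0); nn=np.linalg.svd(pts-ce)[2][2]; nn*=np.sign(nn[2]) or 1
        print(best.sum(),"n",nn.round(3),"elev",np.degrees(np.arcsin(nn[2])).round(1),"az",np.degrees(np.arctan2(nn[1],nn[0])).round(1),"c",ce.round(4),pts.min(0).round(3),pts.max(0).round(3))
        left=left[~best]
E
python3 - <<'E'
from tilt import *
for n in("side","scene"):
    print(n)
    for t in "cd": tilt(load(f"{n}_{t}.npz"),(.55,.78,-.12,.06))
E
```

```text
side
n 429 [ 0.617 -0.054  0.032] [0.741 0.027 0.119]
146 n [-0.383  0.924  0.021] elev 1.2 az 112.5 c [6.614e-01 5.000e-04 7.800e-02] [ 0.623 -0.017  0.04 ] [0.724 0.026 0.114]
72 n [-0.605 -0.238  0.76 ] elev 49.5 az -158.6 c [ 0.6433 -0.026   0.0846] [ 0.617 -0.049  0.066] [0.666 0.007 0.115]
70 n [-0.384  0.923  0.003] elev 0.2 az 112.6 c [0.6646 0.0049 0.0831] [ 0.625 -0.011  0.042] [0.721 0.027 0.119]
n 416 [ 0.59  -0.067  0.022] [0.712 0.015 0.099]
159 n [ 0.38  -0.925  0.005] elev 0.3 az -67.7 c [ 0.6328 -0.0118  0.0647] [ 0.59  -0.029  0.022] [0.692 0.014 0.099]
78 n [-0.386  0.922  0.019] elev 1.1 az 112.7 c [ 0.6349 -0.014   0.0652] [ 0.593 -0.032  0.023] [0.693 0.01  0.098]
65 n [-0.565 -0.234  0.791] elev 52.3 az -157.5 c [ 0.6164 -0.04    0.0716] [ 0.59  -0.064  0.054] [ 0.637 -0.016  0.093]
scene
n 363 [ 0.62  -0.034  0.009] [0.746 0.05  0.194]
97 n [ 0.346 -0.938  0.018] elev 1.1 az -69.8 c [0.6733 0.0046 0.0799] [ 0.621 -0.016  0.034] [0.728 0.027 0.134]
97 n [-0.413  0.911  0.016] elev 0.9 az 114.4 c [ 0.7164 -0.023   0.1053] [ 0.691 -0.034  0.068] [ 0.743 -0.011  0.142]
58 n [-0.613 -0.23   0.756] elev 49.1 az -159.4 c [ 0.7238 -0.0049  0.0976] [ 0.702 -0.026  0.074] [0.742 0.024 0.112]
n 344 [ 0.591 -0.048  0.025] [0.714 0.038 0.18 ]
100 n [-0.38   0.925  0.002] elev 0.1 az 112.3 c [ 0.6881 -0.0364  0.0884] [ 0.661 -0.048  0.053] [ 0.714 -0.027  0.124]
90 n [-0.385  0.922  0.033] elev 1.9 az 112.7 c [ 0.6522 -0.0053  0.0692] [ 0.591 -0.031  0.025] [0.699 0.013 0.117]
58 n [-0.564 -0.249  0.787] elev 51.9 az -156.2 c [ 0.6922 -0.0179  0.0792] [ 0.631 -0.037  0.036] [0.713 0.007 0.096]
```

The tube slid without pivoting and is still at about 51°. I'll loosen the grip so that gravity can swing it.

```bash

python3 -m pendant '[[0,[0,0,2],0],[0,[0,0,0],0]]' 4
python3 - <<'E'
from tilt import *
st(); tilt(cap("side","e"),(.55,.78,-.12,.06))
E
python3 -m pendant '[[0,[0,0,0],0],[0,[0,0,0],0]]' 3
python3 - <<'E'
from tilt import *
st(); tilt(cap("side","e"),(.55,.78,-.12,.06))
E
```

```text
time_s: 7.12
tool_pos: [0.6727, -0.0211, 0.0983]
tool_rot: [-3.033, 1.57, 0.484]
contact_force: [0.6, 0.5, -2.6]
width: 0.0459
t 7.12 tcp [672.7 -21.1  98.3] jaw -68.44 xdir [ 0.  0. -1.] F [ 0.6  0.5 -2.6] T [ 0.03 -0.11  0.01] w 45.9
n 416 [ 0.589 -0.068  0.023] [0.711 0.047 0.18 ]
159 n [ 0.344 -0.938  0.031] elev 1.8 az -69.9 c [ 0.6346 -0.0106  0.068 ] [ 0.593 -0.028  0.025] [0.696 0.012 0.1  ]
75 n [-0.552 -0.262  0.792] elev 52.3 az -154.6 c [ 0.6182 -0.0373  0.0747] [ 0.589 -0.063  0.057] [ 0.643 -0.004  0.104]
58 n [ 0.36  -0.933  0.014] elev 0.8 az -68.9 c [ 0.6308 -0.015   0.0628] [ 0.593 -0.03   0.026] [0.696 0.011 0.099]
time_s: 7.42
tool_pos: [0.6726, -0.0212, 0.0982]
tool_rot: [-3.13, 1.571, 0.387]
contact_force: [-0.2, -0.0, -3.1]
width: 0.0457
t 7.42 tcp [672.6 -21.2  98.2] jaw -68.45 xdir [ 0.  0. -1.] F [-0.2 -0.  -3.1] T [ 0.01  0.01 -0.  ] w 45.7
n 402 [ 0.602 -0.062  0.01 ] [0.713 0.017 0.106]
167 n [-0.381  0.925  0.001] elev 0.0 az 112.4 c [ 0.6425 -0.0075  0.0569] [ 0.602 -0.023  0.01 ] [0.698 0.014 0.106]
72 n [ 0.387 -0.922  0.003] elev 0.1 az -67.2 c [ 0.6434 -0.0099  0.0598] [ 0.606 -0.025  0.013] [0.696 0.011 0.097]
61 n [-0.724 -0.3    0.621] elev 38.4 az -157.5 c [ 0.6272 -0.0358  0.0609] [ 0.604 -0.059  0.037] [ 0.644 -0.015  0.089]
```

```bash

python3 -m pendant '[[0,[0,0,6],0],[0,[0,0,0],0],[0,[0,0,0],0]]' 3
python3 - <<'E'
from tilt import *
st(); tilt(cap("side","f"),(.55,.78,-.12,.06))
E
```

```text
time_s: 7.85
tool_pos: [0.6725, -0.0214, 0.1043]
tool_rot: [2.224, 1.571, -0.542]
contact_force: [0.2, 0.1, -2.7]
width: 0.046
t 7.85 tcp [672.5 -21.4 104.3] jaw -68.46 xdir [ 0. -0. -1.] F [ 0.2  0.1 -2.7] T [ 0.01 -0.07 -0.03] w 46.0
n 407 [ 0.604 -0.087  0.001] [0.713 0.038 0.168]
167 n [ 0.36  -0.933  0.003] elev 0.1 az -68.9 c [ 0.6442 -0.0078  0.0622] [ 0.605 -0.024  0.019] [0.695 0.013 0.107]
74 n [-0.366  0.93   0.005] elev 0.3 az 111.5 c [ 0.6458 -0.0045  0.064 ] [ 0.604 -0.021  0.016] [0.697 0.015 0.108]
72 n [-0.741 -0.279  0.61 ] elev 37.6 az -159.4 c [ 0.6285 -0.0317  0.0693] [ 0.608 -0.057  0.04 ] [0.685 0.038 0.168]
```

```bash

python3 -m pendant '[[0,[11,4.5,-4],0],[0,[0,0,-5],0],[0,[0,0,-3],0],[0,[0,0,-1],0],[0,[-3.8,-1.5,1.2],0],[0,[-3.8,-1.5,1.2],0],[0,[-3.9,-1.5,1.2],0],[0,[0,0,0],0]]' 3
python3 - <<'E'
from tilt import *
st(); tilt(cap("side","g"),(.55,.78,-.12,.06))
E
```

```text
time_s: 8.9
tool_pos: [0.671, -0.0218, 0.0945]
tool_rot: [-0.08, 1.569, -2.846]
contact_force: [-0.2, -1.0, 0.4]
width: 0.0458
t 8.9 tcp [671.  -21.8  94.5] jaw -68.47 xdir [-0.002 -0.    -1.   ] F [-0.2 -1.   0.4] T [-0.25 -0.01  0.04] w 45.8
n 364 [ 0.614 -0.056  0.003] [0.719 0.035 0.154]
133 n [ 0.371 -0.929  0.016] elev 0.9 az -68.3 c [ 0.6541 -0.0038  0.0564] [ 0.614 -0.019  0.011] [0.701 0.015 0.114]
63 n [-0.305  0.952  0.004] elev 0.2 az 107.7 c [ 0.6543 -0.0021  0.0571] [ 0.616 -0.014  0.016] [0.704 0.015 0.109]
48 n [-0.785 -0.325  0.528] elev 31.9 az -157.5 c [ 0.6344 -0.0295  0.0587] [ 0.619 -0.055  0.035] [ 0.646 -0.013  0.085]
```

```bash

python3 -m pendant '[[0,[-4,-1.6,0.8],0],[0,[-4,-1.6,0.8],0],[0,[-4,-1.6,0.6],0],[0,[-4,-1.6,0.4],0],[0,[-4,-1.6,0.2],0],[0,[-4,-1.6,0],0],[0,[0,0,0],0]]' 3
python3 - <<'E'
from tilt import *
st(); tilt(cap("side","h"),(.55,.78,-.12,.06))
E
```

```text
time_s: 9.82
tool_pos: [0.6477, -0.0312, 0.0976]
tool_rot: [0.91, 1.571, -1.856]
contact_force: [0.8, 0.1, -2.7]
width: 0.0459
t 9.82 tcp [647.7 -31.2  97.6] jaw -68.47 xdir [-0. -0. -1.] F [ 0.8  0.1 -2.7] T [-0.03 -0.06  0.06] w 45.9
n 378 [ 0.591 -0.06   0.011] [0.694 0.015 0.178]
149 n [ 0.351 -0.936  0.017] elev 1.0 az -69.4 c [ 0.6304 -0.0127  0.0578] [ 0.591 -0.028  0.012] [0.676 0.005 0.116]
59 n [ 0.409 -0.912  0.027] elev 1.5 az -65.8 c [ 0.6251 -0.0169  0.0579] [ 0.594 -0.033  0.011] [0.678 0.008 0.114]
46 n [-0.811 -0.294  0.505] elev 30.4 az -160.1 c [ 0.612  -0.0383  0.0627] [ 0.597 -0.06   0.035] [ 0.626 -0.017  0.095]
```

```bash

python3 -m pendant '[[0,[12,4.5,2],0],[0,[11,4.5,0],0],[0,[0,0,-4],0],[0,[0,0,-3],0],[0,[-3,-1.2,0],0],[0,[-3.5,-1.4,0],0],[0,[-3.5,-1.4,0],0]]' 3
python3 - <<'E'
from tilt import *
st(); tilt(cap("side","i"),(.55,.78,-.12,.06))
E
```

```text
time_s: 10.75
tool_pos: [0.6607, -0.0258, 0.0929]
tool_rot: [-2.918, 1.57, 0.6]
contact_force: [-0.1, 2.6, 2.9]
width: 0.046
t 10.75 tcp [660.7 -25.8  92.9] jaw -68.45 xdir [ 0.  0. -1.] F [-0.1  2.6  2.9] T [ 0.7  -0.08  0.02] w 46.0
n 346 [ 0.613 -0.053  0.005] [0.708 0.014 0.121]
129 n [ 0.348 -0.937  0.019] elev 1.1 az -69.6 c [ 0.6489 -0.0042  0.0521] [ 0.616 -0.017  0.008] [0.692 0.012 0.121]
80 n [ 0.343 -0.939  0.02 ] elev 1.2 az -70.0 c [ 0.653  -0.0053  0.0594] [ 0.614 -0.02   0.005] [0.695 0.011 0.115]
36 n [-0.834 -0.375  0.404] elev 23.9 az -155.8 c [ 0.631  -0.0305  0.0564] [ 0.613 -0.053  0.026] [ 0.64  -0.013  0.084]
```

```bash

python3 -m pendant '[[0,[-3.7,-1.5,0.3],0],[0,[-3.7,-1.5,0.2],0],[0,[-3.7,-1.5,0],0],[0,[-3.7,-1.5,0],0]]' 3
python3 - <<'E'
from tilt import *
st(); tilt(cap("side","j"),(.55,.78,-.12,.06))
E
```

```text
time_s: 11.3
tool_pos: [0.6456, -0.0326, 0.0926]
tool_rot: [0.306, 1.57, -2.46]
contact_force: [0.7, 0.4, -1.5]
width: 0.0461
t 11.3 tcp [645.6 -32.6  92.6] jaw -68.47 xdir [-0.001 -0.001 -1.   ] F [ 0.7  0.4 -1.5] T [ 0.14 -0.15  0.03] w 46.1
n 290 [ 0.612 -0.041  0.01 ] [0.725 0.006 0.124]
127 n [-0.361  0.932  0.005] elev 0.3 az 111.2 c [ 0.6406 -0.0096  0.0506] [ 0.612 -0.022  0.011] [0.673 0.004 0.122]
63 n [ 0.366 -0.931  0.001] elev 0.1 az -68.5 c [ 0.6431 -0.0114  0.0504] [ 0.614 -0.022  0.011] [0.676 0.001 0.122]
53 n [-0.372  0.928  0.007] elev 0.4 az 111.8 c [ 0.6433 -0.0058  0.0594] [ 0.613 -0.018  0.01 ] [0.673 0.006 0.117]
```

```bash

python3 - <<'E'
from h import *
c=load("side_j.npz"); d=cap("scene","j")
cv2.imwrite("pics/j.png",np.hstack([cv2.resize(c["image"][130:230,150:250],(390,390),interpolation=cv2.INTER_CUBIC),cv2.resize(d["image"][150:250,160:260],(390,390),interpolation=cv2.INTER_CUBIC)]))
E
```

```text
(no output)
```

View pics/j.png

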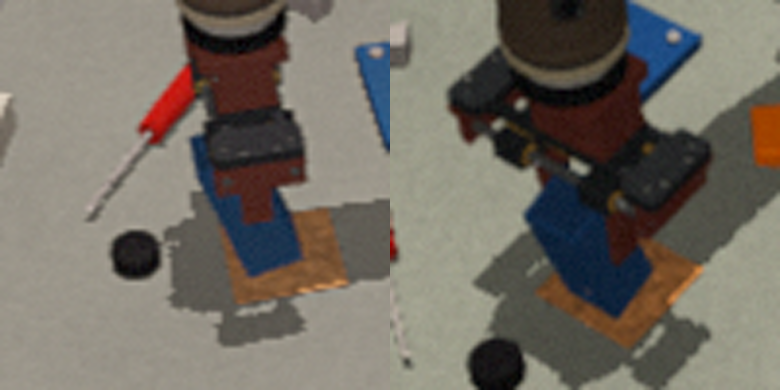

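```bash

python3 -m pendant '[[0,[-3,-1.2,-1.5],0],[0,[-3.7,-1.5,-1],0],[0,[-3.7,-1.5,-1],0],[0,[-3.7,-1.5,-1],0],[0,[-3,-1.2,-1],0],[0,[0,0,0],0]]' 3
python3 - <<'E'
from tilt import *
st(); c=cap("side","k"); d=cap("scene","k")
cv2.imwrite("pics/k.png",np.hstack([cv2.resize(c["image"][130:230,150:250],(390,390),interpolation=cv2.INTER_CUBIC),cv2.resize(d["image"][150:250,160:260],(390,390),interpolation=cv2.INTER_CUBIC)]))
tilt(c,(.55,.78,-.12,.06));tilt(d,(.55,.78,-.12,.06))
E
```

```text
time_s: 12.15
tool_pos: [0.6285, -0.0394, 0.0873]
tool_rot: [0.129, 1.57, -2.637]
contact_force: [-0.7, -1.6, 0.6]
width: 0.0459
t 12.15 tcp [628.5 -39.4  87.3] jaw -68.47 xdir [-0.001 -0.001 -1.   ] F [-0.7 -1.6  0.6] T [-0.44  0.15 -0.02] w 45.9
n 250 [ 0.609 -0.047  0.004] [0.667 0.001 0.152]
109 n [ 0.372 -0.928  0.031] elev 1.7 az -68.1 c [ 0.6352 -0.011   0.0479] [ 0.611 -0.023  0.01 ] [ 0.654 -0.     0.123]
60 n [ 0.375 -0.927  0.022] elev 1.2 az -68.0 c [ 0.6383 -0.0124  0.0583] [ 0.613 -0.025  0.006] [ 0.655 -0.004  0.125]
44 n [ 0.39  -0.92   0.023] elev 1.3 az -67.0 c [ 0.6304 -0.0103  0.0417] [ 0.609 -0.019  0.009] [0.649 0.001 0.152]
n 609 [ 0.607 -0.118  0.002] [0.673 0.012 0.188]
195 n [-0.925 -0.373  0.075] elev 4.3 az -158.0 c [ 0.6619 -0.0226  0.0725] [ 0.65  -0.045  0.01 ] [ 0.673 -0.001  0.126]
164 n [ 0.368 -0.93   0.011] elev 0.6 az -68.4 c [ 0.637  -0.0115  0.063 ] [ 0.607 -0.025  0.007] [ 0.655 -0.002  0.168]
66 n [-0.349  0.937  0.027] elev 1.6 az 110.5 c [ 0.6456 -0.0532  0.0996] [ 0.628 -0.06   0.039] [ 0.668 -0.043  0.126]
```

View pics/k.png

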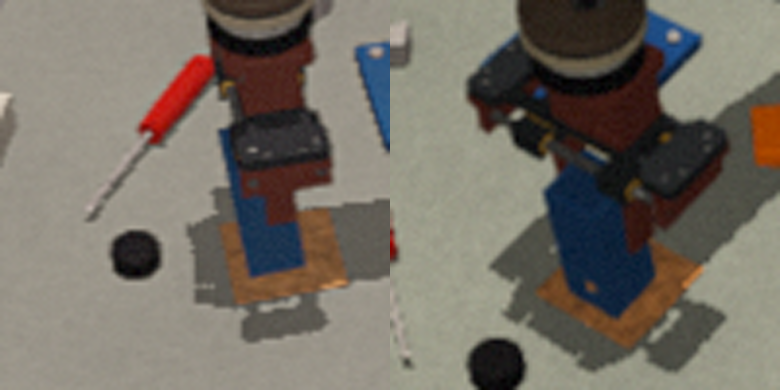

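```bash

python3 -m pendant '[[0,[-3,-1.2,-1],0],[0,[-3,-1.2,-1],0],[0,[0,0,0],0],[0.62,[0,0,0],0],[1,[0,0,0],0],[1,[0,0,0],0],[1,[0,0,0],0]]' 3
python3 - <<'E'
from tilt import *
st(); c=cap("side","l"); d=cap("scene","l")
cv2.imwrite("pics/l.png",np.hstack([cv2.resize(c["image"][130:230,150:250],(390,390),interpolation=cv2.INTER_CUBIC),cv2.resize(d["image"][150:250,160:260],(390,390),interpolation=cv2.INTER_CUBIC)]))
tilt(c,(.55,.78,-.12,.06));tilt(d,(.55,.78,-.12,.06))
E
```

```text
time_s: 13.12
tool_pos: [0.6231, -0.0411, 0.0856]
tool_rot: [-2.139, 1.571, 1.379]
contact_force: [-0.2, -0.5, 0.0]
width: 0.0808
t 13.12 tcp [623.1 -41.1  85.6] jaw -68.44 xdir [ 0.  0. -1.] F [-0.2 -0.5  0. ] T [ 0.06  0.01 -0.03] w 80.8
n 253 [ 0.608 -0.048  0.004] [0.662 0.017 0.152]
116 n [ 0.297 -0.955  0.023] elev 1.3 az -72.7 c [ 0.6344 -0.0114  0.0494] [ 0.608 -0.02   0.004] [ 0.649 -0.004  0.125]
48 n [ 0.283 -0.959  0.036] elev 2.1 az -73.6 c [ 0.6309 -0.0157  0.0443] [ 0.609 -0.023  0.005] [ 0.65  -0.007  0.124]
35 n [ 0.3   -0.954  0.018] elev 1.0 az -72.5 c [ 0.6348 -0.0087  0.0405] [ 0.608 -0.016  0.007] [ 0.647 -0.004  0.119]
n 731 [ 0.606 -0.119  0.006] [0.753 0.03  0.187]
225 n [-0.934 -0.357  0.01 ] elev 0.6 az -159.1 c [ 0.6572 -0.0247  0.0725] [ 0.641 -0.048  0.009] [0.666 0.018 0.166]
202 n [-0.362  0.932  0.004] elev 0.2 az 111.2 c [ 0.6311 -0.0136  0.0629] [ 0.608 -0.023  0.007] [ 0.651 -0.005  0.16 ]
61 n [-0.411  0.91   0.047] elev 2.7 az 114.3 c [ 0.6425 -0.0538  0.1007] [ 0.625 -0.063  0.024] [ 0.666 -0.04   0.129]
```

View pics/l.png

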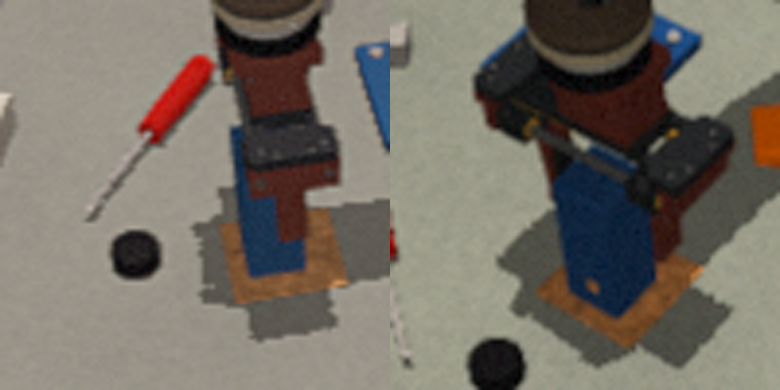

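```bash

python3 -m pendant '[[1,[0,0,20],0],[1,[0,0,45],0],[1,[0,0,50],0],[1,[0,0,45],0],[1,[0,0,0],0],[1,[0,0,0],0]]' 3
python3 - <<'E'
from tilt import *
st(); c=cap("side","m"); d=cap("scene","m"); w=cap("wrist","m")
P=cloud(w); H=hsv(w)
m=(H[...,0]>100)&(H[...,0]<125)&(H[...,1]>90)&(P[...,2]>.11)&(P[...,2]<.14)
N,L,S,C=cv2.connectedComponentsWithStats(m.astype(np.uint8)); i=1+np.argmax(S[1:,4])
q=P[L==i]; print(S[i,4],cv2.minAreaRect((q[:,:2]*1000).astype(np.float32)),np.percentile(q[:,2],[5,50,95]))
cv2.imwrite("pics/m.png",np.hstack([cv2.resize(c["image"][110:230,150:270],(390,390),interpolation=cv2.INTER_CUBIC),cv2.resize(d["image"][130:250,160:280],(390,390),interpolation=cv2.INTER_CUBIC)]))
tilt(c,(.58,.68,-.10,.06));tilt(d,(.58,.68,-.10,.06))
E
```

```text
time_s: 13.98
tool_pos: [0.6228, -0.0413, 0.246]
tool_rot: [1.986, 1.57, -0.779]
contact_force: [-0.7, -0.5, -0.3]
width: 0.0881
t 13.97 tcp [622.8 -41.3 246. ] jaw -68.45 xdir [ 0. -0. -1.] F [-0.7 -0.5 -0.3] T [0.03 0.01 0.  ] w 88.1
976 ((634.8023681640625, -36.175418853759766), (44.58445358276367, 44.68182373046875), 21.27745819091797) [0.11217633 0.12440073 0.12570144]
n 565 [ 0.608 -0.064 -0.004] [ 0.662 -0.003  0.128]
206 n [-0.365  0.931  0.006] elev 0.4 az 111.4 c [ 0.6287 -0.013   0.0707] [ 0.608 -0.022  0.008] [ 0.648 -0.005  0.128]
110 n [-0.377  0.926  0.003] elev 0.1 az 112.1 c [ 0.6289 -0.0158  0.0678] [ 0.609 -0.024  0.007] [ 0.649 -0.008  0.124]
56 n [-0.366  0.931  0.009] elev 0.5 az 111.4 c [ 0.6252 -0.0117  0.0712] [ 0.608 -0.019  0.011] [ 0.646 -0.003  0.126]
n 790 [ 0.581 -0.077 -0.001] [ 0.666 -0.003  0.128]
263 n [ 0.343 -0.939  0.006] elev 0.3 az -69.9 c [ 0.6305 -0.0136  0.0677] [ 0.608 -0.023  0.006] [ 0.652 -0.005  0.128]
199 n [-0.931 -0.365  0.001] elev 0.1 az -158.6 c [ 0.6575 -0.0256  0.0754] [ 0.648 -0.046  0.012] [ 0.666 -0.004  0.126]
74 n [-0.368  0.93   0.007] elev 0.4 az 111.6 c [ 0.639  -0.0554  0.1001] [ 0.581 -0.077 -0.001] [ 0.666 -0.043  0.126]
```

View pics/m.png

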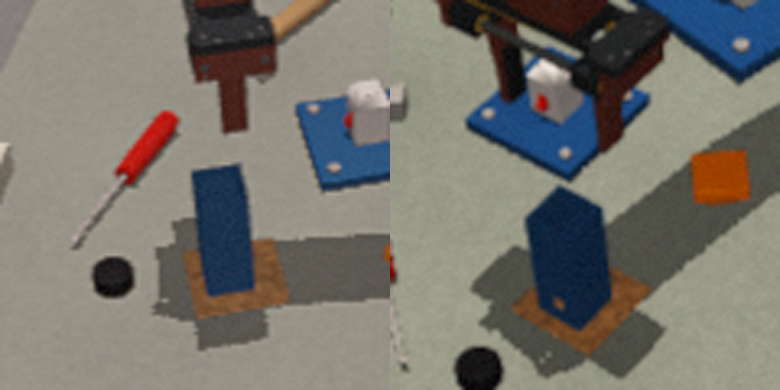

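View pics/wrist_m.png

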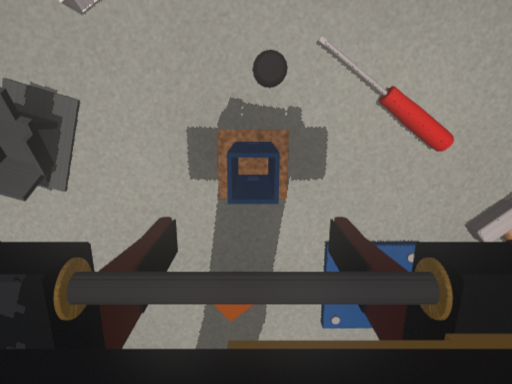

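```bash

python3 -m pendant '[[1,[12,5,-10],0],[1,[0,0,-40],0],[1,[0,0,-45],0],[1,[0,0,-35],0],[1,[0,0,-14],0],[0,[0,0,0],0],[0,[0,0,0],0],[0,[0,0,0],0],[0,[0,0,0],0],[0,[0,0,0],0],[0,[0,0,5],0],[0,[0,0,15],0]]' 45
python3 -c "
from h import *
st()"
python3 -m pendant '[[0,[0,0,30],0],[0,[0,0,30],0],[0,[0,0,30],0],[0,[0,0,0],0],[0,[0,0,0],0]]'
python3 - <<'E'
from tilt import *
st(); c=cap("side","n"); d=cap("scene","n"); w=cap("wrist","n")
P=cloud(w); H=hsv(w)
cv2.imwrite("pics/n.png",np.hstack([cv2.resize(c["image"][90:210,150:270],(390,390),interpolation=cv2.INTER_CUBIC),cv2.resize(d["image"][90:210,160:280],(390,390),interpolation=cv2.INTER_CUBIC)]))
tilt(c,(.58,.68,-.10,.06));tilt(d,(.58,.68,-.10,.06))
E
```

```text
time_s: 15.62
tool_pos: [0.6342, -0.0363, 0.1212]
tool_rot: [-0.416, 1.568, 3.101]
contact_force: [0.5, 0.7, -2.9]
width: 0.0459
t 15.62 tcp [634.2 -36.3 121.2] jaw -68.45 xdir [-0.002  0.    -1.   ] F [ 0.5  0.7 -2.9] T [ 0.05 -0.09 -0.01] w 45.9
time_s: 16.25
tool_pos: [0.6345, -0.0364, 0.2107]
tool_rot: [-0.149, 1.57, -2.915]
contact_force: [-0.1, -0.3, -2.6]
width: 0.046
t 16.25 tcp [634.5 -36.4 210.7] jaw -68.46 xdir [-0.001 -0.    -1.   ] F [-0.1 -0.3 -2.6] T [-0.06  0.01 -0.04] w 46.0
n 298 [ 0.607 -0.03   0.113] [ 0.655 -0.003  0.199]
133 n [ 0.332 -0.943  0.008] elev 0.4 az -70.6 c [ 0.6281 -0.0145  0.1565] [ 0.607 -0.022  0.115] [ 0.648 -0.007  0.199]
80 n [ 0.324 -0.946  0.021] elev 1.2 az -71.1 c [ 0.6274 -0.0116  0.1518] [ 0.607 -0.019  0.117] [ 0.647 -0.004  0.198]
59 n [-0.335  0.942  0.003] elev 0.2 az 109.6 c [ 0.6269 -0.0178  0.1504] [ 0.608 -0.025  0.113] [ 0.649 -0.01   0.198]
n 461 [ 0.606 -0.063  0.113] [ 0.665 -0.004  0.2  ]
186 n [-0.93  -0.368  0.006] elev 0.3 az -158.4 c [ 0.6554 -0.0235  0.1615] [ 0.647 -0.046  0.117] [ 0.665 -0.004  0.199]
146 n [ 0.368 -0.93   0.007] elev 0.4 az -68.4 c [ 0.6285 -0.0141  0.1491] [ 0.606 -0.024  0.113] [ 0.651 -0.005  0.2  ]
30 n [-0.386  0.918  0.086] elev 4.9 az 112.8 c [ 0.6284 -0.0137  0.1485] [ 0.61  -0.023  0.12 ] [ 0.651 -0.005  0.184]
```

View pics/n.png

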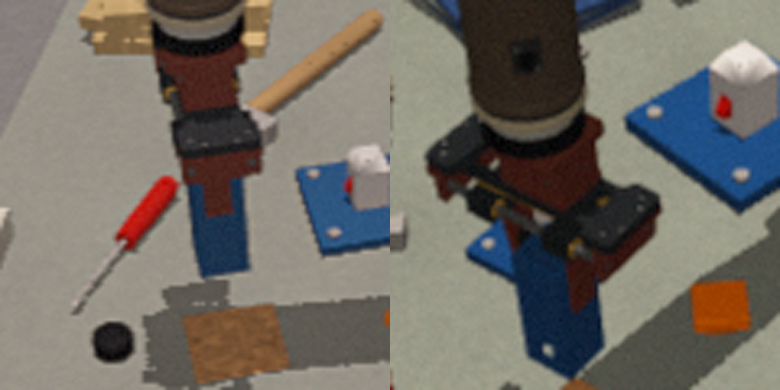

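View pics/wrist_n.png

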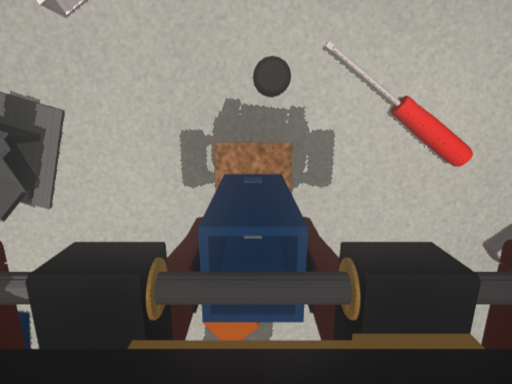

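```bash

python3 -m pendant '[[0,[-22,-30.5,0],0],[0,[-22,-30.5,0],0],[0,[-22,-30.5,0],0],[0,[-22,-30.5,0],0],[0,[-22,-30.5,0],0],[0,[-22,-30.5,0],0],[0,[-22,-30.5,0],0],[0,[-22,-30.5,0],0],[0,[0,0,0],0],[0,[0,0,0],0]]'
python3 - <<'E'
from tilt import *
st(); w=cap("wrist","o")
P=cloud(w); H=hsv(w)
for nm,m in (("stub>45",(P[...,2]>.045)&(P[...,2]<.08)&(H[...,1]<90)),("top",(P[...,2]>.0715)&(P[...,2]<.08)&(H[...,1]<90)),("plate",(P[...,2]>.009)&(P[...,2]<.019)&(H[...,0]>100)&(H[...,0]<125)&(H[...,1]>90))):
    N,L,S,C=cv2.connectedComponentsWithStats(m.astype(np.uint8)); i=1+np.argmax(S[1:,4]); q=P[L==i]
    print(nm,S[i],C[i].round(1),cv2.minAreaRect((q[:,:2]*1000).astype(np.float32)),np.percentile(q[:,2],[2,50,98]).round(4))
E
```

```text
time_s: 17.65
tool_pos: [0.4592, -0.2795, 0.2111]
tool_rot: [-1.708, 1.57, 1.809]
contact_force: [-0.1, 0.1, -2.6]
width: 0.0455
t 17.65 tcp [ 459.2 -279.5  211.1] jaw -68.44 xdir [-0.     0.001 -1.   ] F [-0.1  0.1 -2.6] T [ 0.04 -0.04  0.02] w 45.5
stub>45 [ 236   88   39   40 1529] [255.3 107.4] ((528.9422607421875, -253.89215087890625), (35.03303527832031, 35.655460357666016), 21.508031845092773) [0.0611 0.0709 0.0758]
top [242  93  28  29 723] [255.4 107.3] ((529.1387939453125, -253.92332458496094), (24.160917282104492, 24.410858154296875), 22.359777450561523) [0.0717 0.0744 0.0762]
plate [  193    44   125   124 12423] [255.3 104.5] ((529.6737670898438, -254.03916931152344), (128.5899200439453, 128.44140625), 21.673587799072266) [0.0131 0.0147 0.0163]
```

View pics/wrist_o.png

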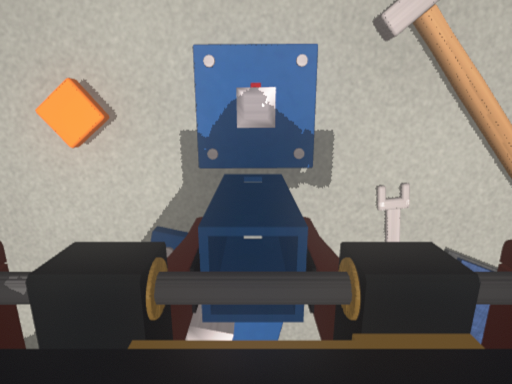

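The wrist picture shows the 130 mm foot at (255,105), with the red button on its far (+x') side. I'll cross-check the stub in the fixed cameras.

```bash

python3 - <<'E'
from tilt import *
ex=np.array([np.cos(np.radians(21.7)),np.sin(np.radians(21.7)),0]);ey=np.array([-ex[1],ex[0],0])
for n in("scene","side","wrist"):
    c=load(n+("_o.npz" if n=="wrist" else "0.npz"));P=cloud(c);H=hsv(c)
    m=(H[...,1]<90)&(np.hypot(P[...,0]-.531,P[...,1]+.252)<.04)&(P[...,2]>.022)&(P[...,2]<.08)
    q=P[m]; a=q@ex*1000;b=q@ey*1000;z=q[:,2]
    lo=z<.057
    print(n,len(q),"low x'",np.percentile(a[lo],[2,10,50,90,98]).round(1) if lo.any() else "","y'",np.percentile(b[lo],[2,10,50,90,98]).round(1) if lo.any() else "", "z>72: x' y'",a[z>.072].mean().round(1),b[z>.072].mean().round(1),(z>.072).sum())
    m=(np.minimum(H[...,0],180-H[...,0].astype(int))<6)&(H[...,1]>130)&(np.hypot(P[...,0]-.54,P[...,1]+.248)<.05)
    q=P[m]; print(" button", (q@ex*1000).mean().round(1),(q@ey*1000).mean().round(1),len(q), "tgt", (np.array([.5292,-.2539,0])@ex*1000).round(1),(np.array([.5292,-.2539,0])@ey*1000).round(1))
E
```

```text
scene 217 low x' [383.9 390.  413.2 419.6 421.7] y' [-447.4 -442.5 -416.  -412.6 -411.5] z>72: x' y' 405.0 -428.9 22
 button 421.6 -431.3 16 tgt 397.8 -431.6
side 194 low x' [383.3 385.7 402.9 416.5 417. ] y' [-448.1 -421.3 -414.9 -410.7 -407.6] z>72: x' y' 399.8 -428.1 20
 button 420.7 -430.2 7 tgt 397.8 -431.6
wrist 1535 low x' [417.8 417.8 417.8 417.9 417.9] y' [-436.3 -435.9 -432.9 -430.  -429.6] z>72: x' y' 397.7 -431.7 691
 button 420.4 -431.9 37 tgt 397.8 -431.6
```

```bash

python3 -m pendant '[[0,[23,8.6,0],0],[0,[24,8.6,0],0],[0,[23,8.5,0],0],[0,[0,0,-15],0],[0,[0,0,-15],0],[0,[0,0,0],0],[0,[0,0,0],0]]'
python3 - <<'E'
from h import *
st(); c=cap("side","p"); d=cap("scene","p")
cv2.imwrite("pics/p.png",np.hstack([cv2.resize(c["image"][90:190,210:310],(390,390),interpolation=cv2.INTER_CUBIC),cv2.resize(d["image"][100:200,160:260],(390,390),interpolation=cv2.INTER_CUBIC)]))
E
```

```text
time_s: 18.58
tool_pos: [0.5286, -0.2549, 0.1816]
tool_rot: [-0.087, 1.57, -2.853]
contact_force: [0.5, 0.6, -3.3]
width: 0.0457
t 18.57 tcp [ 528.6 -254.9  181.6] jaw -68.49 xdir [-0. -0. -1.] F [ 0.5  0.6 -3.3] T [-0.05  0.03 -0.  ] w 45.7
```

View pics/p.png

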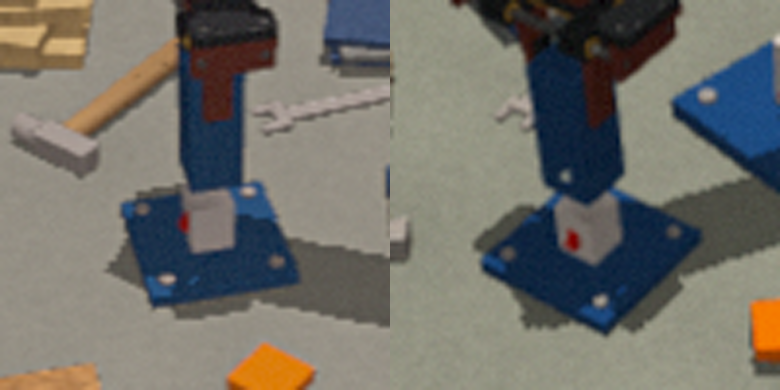

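```bash

python3 -m pendant '[[0,[0.7,0.8,-6],0],[0,[0,0,-5],0],[0,[0,0,-5],0],[0,[0,0,-4],0],[0,[0,0,-3],0],[0,[0,0,0],0]]' 50
python3 -c "
from h import *
st()"
```

```text
time_s: 19.42
tool_pos: [0.5297, -0.2537, 0.1583]
tool_rot: [-0.727, 1.57, 2.791]
contact_force: [0.1, -0.1, -3.5]
width: 0.0457
t 19.43 tcp [ 529.7 -253.7  158.3] jaw -68.45 xdir [-0.  0. -1.] F [ 0.1 -0.1 -3.5] T [-0.06 -0.    0.02] w 45.7
```

```bash

python3 -m pendant '[[0,[0,0,-2],0],[0,[0,0,-2],0],[0,[0,0,-1],0],[0,[0,0,0],0]]' 50
python3 -c "
from h import *
st()"
```

```text
time_s: 19.92
tool_pos: [0.5297, -0.2537, 0.1535]
tool_rot: [-0.769, 1.571, 2.749]
contact_force: [0.5, -0.4, -2.4]
width: 0.046
t 19.93 tcp [ 529.7 -253.7  153.5] jaw -68.45 xdir [-0.  0. -1.] F [ 0.5 -0.4 -2.4] T [-0.03 -0.01  0.01] w 46.0
```

```bash

python3 -m pendant '[[0,[0,0,-4],0],[0,[0,0,-4],0],[0,[0,0,-3],0],[0,[0,0,0],0]]' 55
python3 -c "
from h import *
st()"
```

```text
time_s: 20.42
tool_pos: [0.5296, -0.2538, 0.1422]
tool_rot: [-0.647, 1.57, 2.871]
contact_force: [1.1, -1.2, -2.1]
width: 0.0456
t 20.43 tcp [ 529.6 -253.8  142.2] jaw -68.45 xdir [-0.  0. -1.] F [ 1.1 -1.2 -2.1] T [-0.11  0.01 -0.01] w 45.6
```

```bash

python3 -m pendant '[[0,[0,0,-3],0],[0,[0,0,-3],0],[0,[0,0,-3],0],[0,[0,0,-3],0],[0,[0,0,0],0]]' 58
python3 -c "
from h import *
st()"
```

```text
time_s: 21.05
tool_pos: [0.5302, -0.2537, 0.1305]
tool_rot: [2.657, 1.57, -0.109]
contact_force: [3.2, -0.2, -1.0]
width: 0.0458
t 21.05 tcp [ 530.2 -253.7  130.5] jaw -68.44 xdir [ 0.001 -0.    -1.   ] F [ 3.2 -0.2 -1. ] T [ 0.09 -1.08  0.02] w 45.8
```

```bash

python3 -m pendant '[[0,[0,0,-3],0],[0,[0,0,-3],0],[0,[0,0,-3],0],[0,[0,0,-3],0],[0,[0,0,0],0]]' 58
python3 -c "
from h import *
st()"
python3 -m pendant '[[0,[0,0,-3],0],[0,[0,0,-3],0],[0,[0,0,-2],0],[0,[0,0,0],0]]' 58
python3 -c "
from h import *
st()"
```

```text
time_s: 21.68
tool_pos: [0.5296, -0.2538, 0.118]
tool_rot: [-0.785, 1.57, 2.733]
contact_force: [4.0, 0.3, -5.2]
width: 0.0458
t 21.68 tcp [ 529.6 -253.8  118. ] jaw -68.44 xdir [-0.  0. -1.] F [ 4.   0.3 -5.2] T [ 0.15 -1.35  0.08] w 45.8
time_s: 22.18
tool_pos: [0.5295, -0.2537, 0.1122]
tool_rot: [0.667, 1.57, -2.099]
contact_force: [-3.5, 2.8, 16.3]
width: 0.0463
t 22.18 tcp [ 529.5 -253.7  112.2] jaw -68.46 xdir [-0.001 -0.001 -1.   ] F [-3.5  2.8 16.3] T [0.81 0.65 0.05] w 46.3
```

```bash

python3 -m pendant '[[0,[0,0,-1.5],0],[0,[0,0,0],0]]' 58
python3 - <<'E'
from h import *
st(); c=cap("side","q"); d=cap("scene","q")
cv2.imwrite("pics/q.png",np.hstack([cv2.resize(c["image"][100:180,220:300],(390,390),interpolation=cv2.INTER_CUBIC),cv2.resize(d["image"][110:190,170:250],(390,390),interpolation=cv2.INTER_CUBIC)]))
E
```

```text
time_s: 22.42
tool_pos: [0.5296, -0.2536, 0.1121]
tool_rot: [0.961, 1.569, -1.804]
contact_force: [-7.2, 3.8, 28.9]
width: 0.0456
t 22.43 tcp [ 529.6 -253.6  112.1] jaw -68.46 xdir [-0.    -0.002 -1.   ] F [-7.2  3.8 28.9] T [1.45 1.83 0.06] w 45.6
```

View pics/q.png

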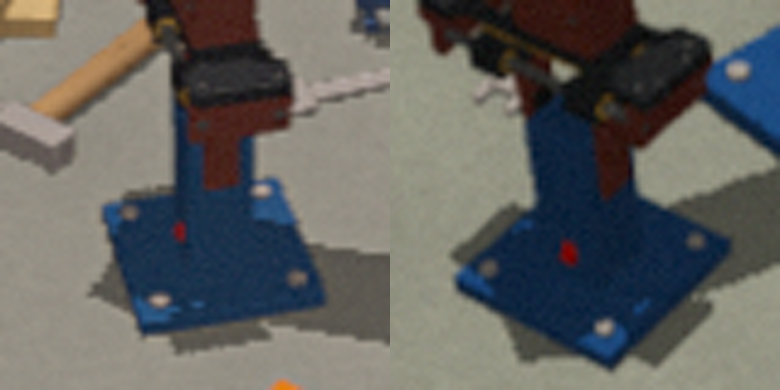

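The red button shows through the window at (180,232) and (570,253) in the enlargement, and the tube is on the plate. I'll release it and measure the cap.

```bash

python3 -m pendant '[[0,[0,0,2],0],[0.65,[0,0,0],0],[1,[0,0,0],0],[1,[0,0,10],0],[1,[0,0,40],0],[1,[0,0,50],0],[1,[0,0,50],0]]' 20
python3 - <<'E'
from h import *
st()
for n in("wrist_o","scene0","side0"):
    c=load(n+".npz");P=cloud(c);H=hsv(c)
    m=(H[...,0]>2)&(H[...,0]<20)&(H[...,1]>150)&(np.hypot(P[...,0]-.455,P[...,1]+.095)<.06)&(P[...,2]>.027)
    q=P[m]; r=cv2.minAreaRect((q[:,:2]*1000).astype(np.float32)); print(n,len(q),r,q[:,2].mean())
E
```

```text
time_s: 23.4
tool_pos: [0.5294, -0.2536, 0.2629]
tool_rot: [-0.956, 1.57, 2.562]
contact_force: [-0.1, -0.3, 0.4]
width: 0.0878
t 23.4 tcp [ 529.4 -253.6  262.9] jaw -68.45 xdir [-0.  0. -1.] F [-0.1 -0.3  0.4] T [-0.03 -0.02  0.03] w 87.8
wrist_o 2622 ((454.32550048828125, -78.59109497070312), (51.77113342285156, 50.88542175292969), 61.34931945800781) 0.032430796448052114
scene0 206 ((458.4246520996094, -74.69136810302734), (56.9034423828125, 50.654685974121094), 59.983604431152344) 0.0308974734571523
side0 199 ((454.8908996582031, -74.10469818115234), (55.7442741394043, 52.9743537902832), 62.178836822509766) 0.03090547900521476
```

```bash

python3 -m pendant '[[1,[-15,35,0],8],[1,[-15,35,0],8],[1,[-15,35,0],8],[1,[-15,35,0],8],[1,[-15,35,-40],7.7],[1,[0,0,-40],0],[1,[0,0,0],0],[1,[0,0,0],0]]' 20
python3 - <<'E'
from h import *
st(); c=cap("wrist","r");P=cloud(c);H=hsv(c)
m=(H[...,0]>2)&(H[...,0]<20)&(H[...,1]>150)&(np.hypot(P[...,0]-.455,P[...,1]+.08)<.06)&(P[...,2]>.027)
q=P[m]; r=cv2.minAreaRect((q[:,:2]*1000).astype(np.float32)); print(len(q),r,q[:,2].mean())
E
```

```text
time_s: 24.4
tool_pos: [0.4556, -0.079, 0.1824]
tool_rot: [2.069, 1.57, -0.004]
contact_force: [0.7, -0.7, -0.1]
width: 0.088
t 24.4 tcp [455.6 -79.  182.4] jaw -28.79 xdir [ 0.001 -0.    -1.   ] F [ 0.7 -0.7 -0.1] T [-0.05 -0.07 -0.01] w 88.0
4692 ((461.36761474609375, -78.14447784423828), (56.03885269165039, 103.00318908691406), 60.67365646362305) 0.13584938914542702
```

View pics/wrist_r.png

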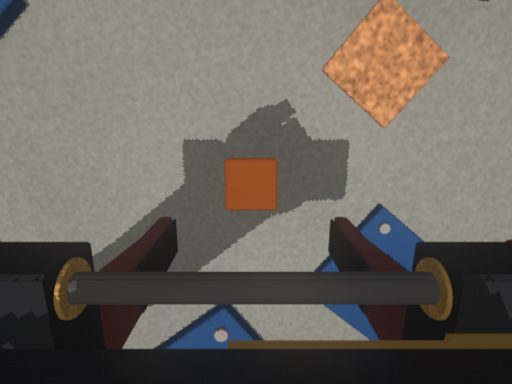

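```bash

python3 - <<'E'
from h import *
c=load("wrist_r.npz");P=cloud(c);H=hsv(c)
m=(H[...,0]>2)&(H[...,0]<20)&(H[...,1]>150)&(np.hypot(P[...,0]-.455,P[...,1]+.08)<.06)&(P[...,2]>.027)&(P[...,2]<.05)
q=P[m]; r=cv2.minAreaRect((q[:,:2]*1000).astype(np.float32)); print(len(q),r,q[:,2].mean())
E
```

```text
2602 ((454.2327575683594, -77.10617065429688), (50.872314453125, 51.2890625), 61.32072830200195) 0.032519097713546254
```

```bash

python3 -m pendant '[[1,[-1.4,1.9,-40],0],[1,[0,0,-45],0],[1,[0,0,-40],0],[1,[0,0,-20],0],[1,[0,0,-9],0],[1,[0,0,0],0],[0,[0,0,0],0],[0,[0,0,0],0],[0,[0,0,0],0],[0,[0,0,0],0]]' 20
python3 -c "
from h import *
st()"
```

```text
time_s: 25.7
tool_pos: [0.4535, -0.0769, 0.0273]
tool_rot: [1.694, 1.57, -0.378]
contact_force: [0.6, 0.1, 1.7]
width: 0.0517
t 25.7 tcp [453.5 -76.9  27.3] jaw -28.76 xdir [ 0. -0. -1.] F [0.6 0.1 1.7] T [-0.08 -0.1  -0.02] w 51.7
```

```bash

python3 -m pendant '[[0,[0,0,30],0],[0,[0,0,60],0],[0,[0,0,60],0],[0,[0,0,40],0],[0,[15,-35,0],-8],[0,[15,-35,0],-8],[0,[15,-35,0],-8],[0,[15,-35,0],-8],[0,[16,-36.4,0],-7.7],[0,[0,0,-20],0],[0,[0,0,-15],0],[0,[0,0,0],0]]' 20
python3 - <<'E'
from h import *
st(); c=cap("side","s"); d=cap("scene","s")
cv2.imwrite("pics/s.png",np.hstack([cv2.resize(c["image"][80:180,210:310],(390,390),interpolation=cv2.INTER_CUBIC),cv2.resize(d["image"][90:190,160:260],(390,390),interpolation=cv2.INTER_CUBIC)]))
E
```

```text
time_s: 27.2
tool_pos: [0.5285, -0.2524, 0.1808]
tool_rot: [-0.877, 1.568, 2.642]
contact_force: [-0.8, 0.1, -0.6]
width: 0.0518
t 27.2 tcp [ 528.5 -252.4  180.8] jaw -68.39 xdir [-0.002  0.001 -1.   ] F [-0.8  0.1 -0.6] T [-0.01  0.02 -0.02] w 51.8
```

View pics/s.png

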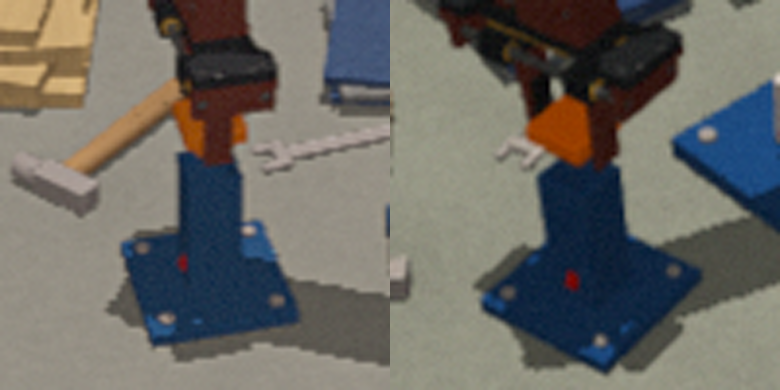

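```bash

python3 -m pendant '[[0,[0.9,-1,-8],0],[0,[0,0,-8],0],[0,[0,0,-4],0],[0,[0,0,-3],0],[0,[0,0,-3],0],[0,[0,0,0],0]]' 20
python3 -c "
from h import *
st()"
```

```text
time_s: 28.05
tool_pos: [0.5302, -0.2542, 0.1559]
tool_rot: [-0.699, 1.571, 2.818]
contact_force: [0.8, 0.5, -0.2]
width: 0.0516
t 28.05 tcp [ 530.2 -254.2  155.9] jaw -68.45 xdir [-0.  0. -1.] F [ 0.8  0.5 -0.2] T [-0.04  0.    0.02] w 51.6
```

```bash

python3 -m pendant '[[0,[0,0,-4],0],[0,[0,0,-3],0],[0,[0,0,-2],0],[0,[0,0,-1],0],[0,[0,0,0],0]]' 20
python3 -c "
from h import *
st()"
```

```text
time_s: 28.68
tool_pos: [0.5302, -0.2542, 0.146]
tool_rot: [-0.787, 1.571, 2.731]
contact_force: [0.5, 1.3, 0.8]
width: 0.0519
t 28.68 tcp [ 530.2 -254.2  146. ] jaw -68.45 xdir [-0.  0. -1.] F [0.5 1.3 0.8] T [-0.03 -0.05  0.  ] w 51.9
```

```bash

python3 -m pendant '[[0,[0,0,-1.5],0],[0,[0,0,-1.5],0],[0,[0,0,0],0]]' 20
python3 -c "
from h import *
st()"
```

```text
time_s: 29.05
tool_pos: [0.531, -0.2543, 0.1452]
tool_rot: [2.091, 1.569, -0.675]
contact_force: [-4.3, 1.5, 15.2]
width: 0.0521
t 29.05 tcp [ 531.  -254.3  145.2] jaw -68.45 xdir [ 0.002 -0.001 -1.   ] F [-4.3  1.5 15.2] T [0.36 1.01 0.01] w 52.1
```

```bash

python3 -m pendant '[[0,[0,0,1.5],0],[0.8,[0,0,0],0],[1,[0,0,0],0],[1,[0,0,0],0],[1,[0,0,15],0],[1,[0,0,40],0],[1,[0,0,50],0],[1,[-20,-8,20],0],[1,[-20,-8,0],0],[1,[-20,-8,0],0],[1,[0,0,0],0],[1,[0,0,0],0]]' 20
python3 - <<'E'
from h import *
st(); c=cap("side","u"); d=cap("scene","u"); w=cap("wrist","u")
for n,k in(("side",c),("scene",d),("wrist",w)):
    P=cloud(k);H=hsv(k)
    m=(H[...,0]>2)&(H[...,0]<20)&(H[...,1]>150)&(np.hypot(P[...,0]-.53,P[...,1]+.254)<.06)&(P[...,2]>.144)&(P[...,2]<.16)
    q=P[m]; A=np.c_[q[:,:2]-q[:,:2].mean(0),np.ones(len(q))]; s=np.linalg.lstsq(A,q[:,2],rcond=None)[0]
    print(n,len(q),cv2.minAreaRect((q[:,:2]*1000).astype(np.float32)),"z",s[2].round(4),"slope deg",np.degrees(s[:2]).round(1))
cv2.imwrite("pics/u.png",np.hstack([cv2.resize(c["image"][80:180,210:310],(390,390),interpolation=cv2.INTER_CUBIC),cv2.resize(d["image"][90:190,160:260],(390,390),interpolation=cv2.INTER_CUBIC)]))
E
```

```text
time_s: 30.55
tool_pos: [0.4703, -0.278, 0.2691]
tool_rot: [-1.639, 1.57, 1.878]
contact_force: [-1.1, -0.3, 0.3]
width: 0.0878
t 30.55 tcp [ 470.3 -278.   269.1] jaw -68.46 xdir [-0.     0.001 -1.   ] F [-1.1 -0.3  0.3] T [ 0.02 -0.04  0.02] w 87.8
side 162 ((531.4417114257812, -250.46536254882812), (49.48857116699219, 52.73762130737305), 19.629308700561523) z 0.1485 slope deg [-0.   0.6]
scene 209 ((534.0988159179688, -252.54139709472656), (55.849124908447266, 53.7203369140625), 22.08407211303711) z 0.1486 slope deg [1.1 0.2]
wrist 3766 ((530.1517944335938, -254.0291748046875), (51.05880355834961, 51.28056716918945), 21.692502975463867) z 0.1506 slope deg [-0.2  0. ]
```

View pics/u.png

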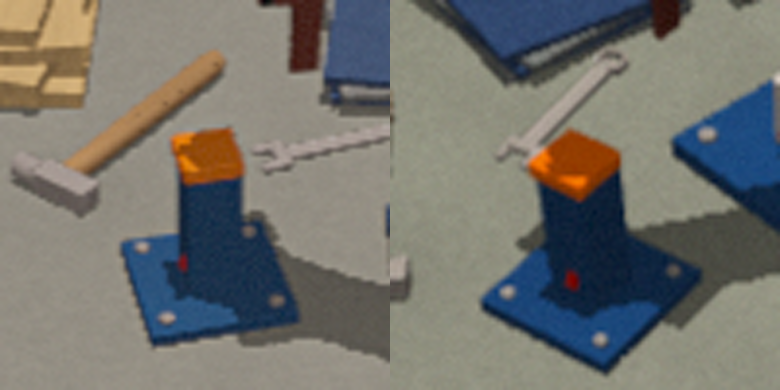

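View pics/wrist_u.png

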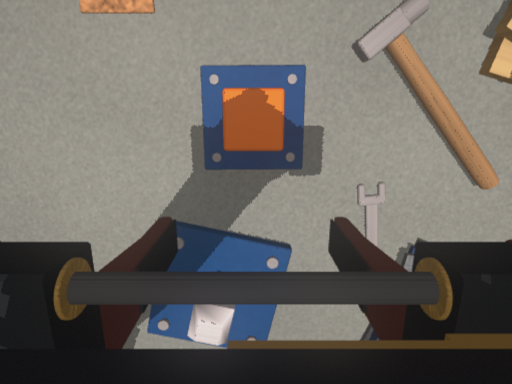

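```bash
python3 -c "
from rig import env
print(env.finish_job())"
```

```text
the job is handed in; nothing more can be done
None
```

The post is standing on the 130 mm rack foot with the button out through its window and the cap seated. I handed the job in at about 30.6 s of the 64 s allowed.

**What I did:**
- **Tube to pad:** I lifted the tube from the rest and stood it on the cork pad, drilled end down. The first attempt to tip it upright only slid it, still at about 51°. Loosening the grip to 3 N let it swing. I dragged its foot along the pad (which slipped once more) until it stood, then let go. It stood within about 1° of upright.
- **Post onto foot:** I took the tube again from above, lined its window up with the button and lowered it over the stub. It stopped on the plate, and pushing on to 29 N gave no further travel.
- **Cap:** I gripped it by its head, pushed it into the post top until it stopped at 15 N, and let go.

**Last checks:**
- **Button:** red shows through the window in both the scene and side views.
- **Cap height:** the top should be 150 mm above the table. The wrist camera read 150.6 mm, and the side and scene cameras 148.5 and 148.6 mm.
- **Cap level:** the wrist camera read a slope of 0.2°. The coarser fixed cameras read 0.6° and 1.1°.
- **Position:** the cameras disagreed by up to about 4 mm on where the foot and post stand, so I trusted the wrist camera, and the tube went on without jamming.
- **Robot:** the gripper was open, clear of everything, with no load on it.
- **Other things:** I never touched the bystanders on purpose and saw nothing out of place, but I did not re-measure their positions at the end.

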